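# Hang the rail hook and the ring spanner on the tool rail

### The arm

A 6-joint arm with a two-finger parallel gripper is mounted at the origin on the work surface. World frame = base frame: x ahead of the robot, y to its left, z up, the work surface at z = 0. Lengths are in mm, angles in degrees, forces in N, time in s.
With the tool pointing down it reaches from about 350 to 775 mm from the base axis. Payload 5.5 kg.
Tool frame: the origin (TCP) lies where the fingers leave the gripper's body, on its centre line; the fingertips stand 73 mm ahead of it and the grasp point (between the pads) lies 54 mm ahead of it; z points along the fingers, y is the direction in which the jaws open and shut (so a half turn about z gives the same grasp; the last joint's range is limited). The gripper opens to 85 mm and grips with 20 to 120 N. Pads are 22 mm wide; open, the fingers measure 114 mm over their backs; the gripper's body (76 mm by 85 mm) begins 54 mm behind the grasp point. The pads swing forward as they close: fully open they stand 13 mm farther back than shut.
Start: joints at [-76.238, 17.945, 2.641, 74.691, 0, 82.002], TCP at [213.17, -534.062, 303.923] pointing down, gripper open.
Joint ranges: [-158.12, 158.12], [-49.38, 96.58], [-58.88, 72.47], [-126.05, 133.96], [-84.25, 85.87], [-180, 180]. Speed limits (degrees/s): [147.25, 147.25, 180, 180, 180, 180].

### API

Orientations are given as a 3x3 rotation matrix whose columns are the frame's x, y, z axes.
In Python, from plant import sensors, get_image, job gives the robot as it stands. The module is installed in compiled form; this text tells all that it offers.
- The arm moves only by the tool move_arm, never from a script. Its argument "deltas" is a list of rows, each an object of numbers: "fingers": the finger opening in mm, from 0 to 85.4; "dx", "dy", "dz": the shift along the tool's x, y, z in mm; "turn": the turn about the tool's z in degrees. A call has 1 to 12 rows; each row shifts and turns the commanded pose from where the row before left it, along the tool's axes as they then stand; what a row does not reach is not made up. A row lasts 1/12 s, in which the tool goes at most 41.7 mm and 7.16 degrees, less where a joint would pass 70% of its speed; a pose out of reach is approached as far as the arm can. A call with a gripper value outside its range is refused whole. The fingers move at their own pace and stop on an object; "grip_force" is the grip in N (left out, the last holds). Time passes only in rows, so rows that do not move let the fingers close. It gives the time, the measured TCP pose, the force and the opening at its end, in the units of the state.
- sensors.get_obs(): the state, without advancing time (a new reading comes with each control period).
- get_image(name): name is "side" or "top" or "wrist"; returns a dict with "frame" (480x640x3 uint8, blue, green, red), "camera_matrix" (3x3 intrinsics, pixels), "T" (4x4, takes a point from camera to world coordinates); the wrist camera has in their place "T_tool_cam" (4x4, takes a point from camera to tool coordinates, whose origin is the TCP and whose axes are the flange's). Camera axes: x right, y down, z forward; pixel columns grow to the right and rows downward; lengths in mm; the calibration is good to about 2 mm. A picture is of the moment at which its call begins: read the wrist's pose just before it. There is no depth.
- job.finish_job(): hands the job in, once; it reports no verdict.
The state is a dict: "time": time; "joint_positions": joint angles; "dq": joint speeds; "joint_torque": joint torques, N m; "position": TCP position; "ee_rot": TCP orientation; "wrist_force": force on the tool from outside, world axes, zero at the start; "wrist_torque": the same for the moment, N m; "grip_width": finger opening in mm.
Only numpy, scipy, OpenCV 4.12 (cv2) and the standard library are available. Lean on these libraries where they do the work, as an engineer would, in place of code of your own. Each camera call takes 0.05 s, during which the arm holds its last target. There are 200 camera calls.

### The job

Take the orange-tabbed hook out of its wooden block, slide the open side of its C onto the round rail so that it hangs there, and let go of it. Then hang the chrome ring spanner by its ring from the hook's lower end and leave both hanging freely, at most swaying slightly. Leave the charger, parts bin, cup and screwdriver where they are.

Things in the scene. Friction and masses are not known exactly. Their poses are not given: they have to be found in the camera images.
- rail: fixed tool rail: round aluminium rod, 14 mm diameter, level along this frame's y, axis 285 mm above the table, on steel brackets at y = -172 and +172 mm (8 mm thick, 26 mm deep, 301 mm high; feet and stays only on the far side, +x). Origin on the table under the rod's middle; x away from the robot (yaw up to 0.2 rad), z up
- rail_mid (a point): middle of the rod, on its axis, axes as rail
- block: fixed dark wooden block, 76 x 46 x 55 mm, with a slot 17 x 54 mm, 47 mm deep, along its x, open at the top, in which the hook stands upright. Origin: centre of its underside. The hook lifts straight up out of it
- hook: steel hook, 173 mm high, 14 mm thick (y), 0.2 to 0.4 kg, upright in the block. Origin: centre of its C; z up, x towards the C's gap (at first roughly away from the robot). C: inner radius 20 mm, bar 8 mm thick, 14 mm wide. A 90-degree V saddle under the C's top rests on the rod; this origin is then 10 mm below the rod's axis, the upper lip reaches 8 mm down past the rod's top, and friction soon stops any swaying
- hook_tab (a point): middle of the orange grip tab on top of the C, (0, 0, 43) mm in the hook's frame. Tab 28 (x) x 14 (y) x 34 (z) mm, from z = 26 to 60 mm; gripped across its y from above
- hook_gap (a point): middle of the C's gap, (18, 0, -3) mm in the hook's frame: the side opening is 24 mm high, from z = -15 to +9 mm; the rod enters along -x of the hook (hook moves along its +x)
- hook_tip (a point): top of the upturned tip, (-22, 0, -69) mm in the hook's frame. Below the C (underside z = -28 mm) a round 10 mm bar runs down as a stem at x = +20 mm to z = -88 mm, then in a U (centreline radius 20 mm, centre x = 0, z = -88 mm) to this tip. The U is open upward, towards -x; 40 mm are free between tip and C
- hook_seat (a point): centre of the bar at the bottom of the hook's U, (0, 0, -108) mm in the hook's frame; the ring's wall rests on the bar here, 5 mm above this point
- spanner: chrome ring spanner, 156 mm long, 14 mm thick, 0.15 to 0.31 kg, lying flat with the ring roughly away from the robot. Origin on its underside in the handle; x towards the ring, z up through its thickness. Handle 20 mm wide from x = -60 to +47 mm; ring centre at x = +70 mm, outer diameter 52 mm, hole 32 mm right through along z
- spanner_ring (a point): centre of the spanner's ring hole, mid-thickness, 70 mm along x and 7 mm along z from the spanner's origin. Hanging from the hook it lies about 10 mm below hook_seat, and the spanner's tail end is then about 27 mm above the table
- charger: bystander: white charger box, 75 x 55 x 85 mm, origin under its centre
- bin: bystander: black flip-top parts bin, shut, 118 x 79 x 62 mm, origin under its centre
- cup: bystander: clear plastic cup with three steel bolts, 70 mm across, 75 mm high, origin under its centre
- screwdriver: bystander: red screwdriver, 190 mm long, lying on the table in front of the rail, origin under its middle
Things that resemble listed ones, but are neither listed nor needed, are in the scene too. Leave any green look-alike of the spanner alone. Leave any green look-alike of the hook alone.

How it is judged:
By the outcome, as a careful person would: the job done as asked, in the order asked, and still so for the second after the job is handed in, with the robot touching nothing.
It also fails if it takes over 67 s, if anything falls off the work surface, if the arm or the gripper's body presses on something with over 40 N, if the wrist force passes 120 N, or if a joint passes its speed limit or range.

## Working session

There is one attempt and no reset: what is moved stays moved. The work goes in short steps, Python scripts to look and compute and a tool call to move; the robot and the scene stay as the last step left them, time stands still between calls to the robot, and variables do not carry over. Pictures are saved under pics/ and viewed, about 8 in all and at most 12, crops included, and the job is handed in when it is done.

Besides the shell and the picture viewer there is one more tool, called as a command line: name --argument value ..., lists and objects as JSON in quotes. move_arm: Moves the arm, as the interface text tells. Its arguments: {"type":"object","properties":{"deltas":{"type":"array","items":{"type":"object","properties":{"fingers":{"type":"number"},"dx":{"type":"number"},"dy":{"type":"number"},"dz":{"type":"number"},"turn":{"type":"number"}}}},"grip_force":{"type":"number"}},"required":["deltas"]}

```bash
mkdir -p pics
cat > h.py <<'E'
import numpy as np, cv2
from plant import sensors, get_image, job
def cam(n):
    o=sensors.get_obs(); im=get_image(n)
    if n=='wrist':
        W=np.eye(4); W[:3,:3]=o['ee_rot']; W[:3,3]=o['position']
        im['T']=W@np.array(im['T_tool_cam'])
    np.savez(f'pics/{n}.npz',K=im['camera_matrix'],T=im['T'],f=im['frame']); return im
def load(n):
    d=np.load(f'pics/{n}.npz'); return d['K'],d['T'],d['f']
def onz(n,uv,z):
    K,T,_=load(n); uv=np.atleast_2d(np.array(uv,float))
    d=(T[:3,:3]@np.linalg.inv(K)@np.c_[uv,np.ones(len(uv))].T).T
    return T[:3,3]+d*((z-T[2,3])/d[:,2])[:,None]
def proj(n,P):
    K,T,_=load(n); P=np.atleast_2d(np.array(P,float))
    c=(P-T[:3,3])@T[:3,:3]; q=c@K.T; return q[:,:2]/q[:,2:]
def tri(obs):
    A=np.zeros((3,3));b=np.zeros(3)
    for n,uv in obs:
        K,T,_=load(n); d=T[:3,:3]@np.linalg.inv(K)@np.array([*uv,1.]); d/=np.linalg.norm(d)
        M=np.eye(3)-np.outer(d,d); A+=M; b+=M@T[:3,3]
    return np.linalg.solve(A,b)
E
python3 - <<'E'
from h import *
np.set_printoptions(precision=1,suppress=True)
for n in('side','top','wrist'):
    im=cam(n); cv2.imwrite(f'pics/{n}0.png',im['frame']); print(n,im['T'],im['camera_matrix'][0])
print(sensors.get_obs())
E
```

```text
side [[ -1.   -0.1   0.1 322.4]
 [ -0.2   0.5  -0.8 975.1]
 [ -0.   -0.8  -0.5 808.5]
 [  0.    0.    0.    1. ]] [473.6   0.  321.6]
top [[   0.    -1.     0.2  324.6]
 [  -1.    -0.     0.     8.8]
 [  -0.    -0.2   -1.  1241.3]
 [   0.     0.     0.     1. ]] [443.3   0.  324.3]
wrist [[   0.4   -0.9   -0.2  273.7]
 [  -0.9   -0.4   -0.1 -509.8]
 [  -0.     0.3   -1.   372.7]
 [   0.     0.     0.     1. ]] [420.    0.  320.5]
{'time': 0.15, 'joint_positions': array([-76.2,  18. ,   2.6,  74.7,  -0. ,  82. ]), 'dq': array([-0. , -0.1,  0.2,  0.1,  0.1,  0.1]), 'joint_torque': array([  0. , -48.1,  29.9,   0. ,  -0. ,   0. ]), 'position': array([ 213.1, -533.8,  303.2]), 'ee_rot': array([[ 0.9,  0.4, -0. ],
       [ 0.4, -0.9,  0. ],
       [ 0. , -0. , -1. ]]), 'wrist_force': array([ 0.2,  0.3, -0.1]), 'wrist_torque': array([-0.,  0.,  0.]), 'grip_width': 85.14404536884527}
```

View pics/top0.png

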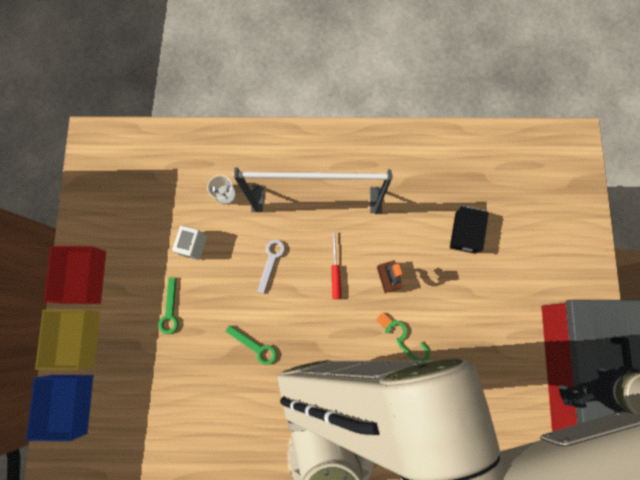

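View pics/side0.png

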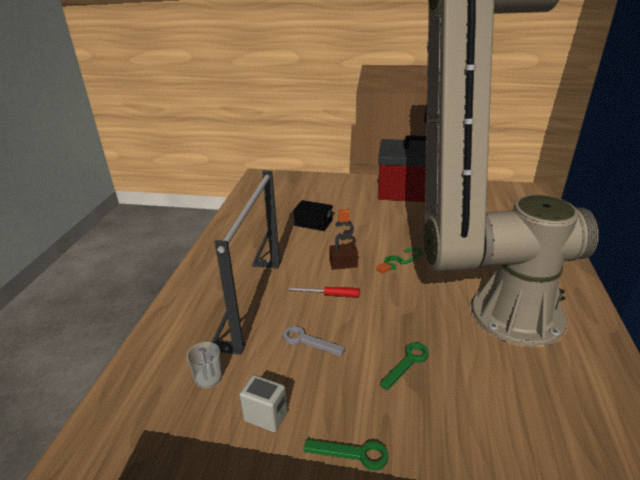

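The top view shows the block with the hook at about (390,277), its tab at (397,270), the chrome spanner's ring at (276,248) with its tail at (263,290), and the rail from (238,175) to (389,175). The green look-alikes lie nearer the robot. I'll get rough coordinates, then enlarge crops.

Run:
```python
from h import *
np.set_printoptions(precision=1,suppress=True)
print('tab',onz('top',[397,270],170),tri([('top',(397,270)),('side',(344,215))]))
print('block',onz('top',[390,277],55)); print('spanner ring,tail',onz('top',[[276,248],[263,290]],7))
print('rail',onz('top',[[242,175],[386,176.5]],285),tri([('top',(240,175)),('side',(223,246))]),tri([('top',(388,177)),('side',(267,177))]))
t=load('top')[2]; s=load('side')[2]
def c(f,x,y,w,h): return cv2.resize(f[y:y+h,x:x+w],(400,300),interpolation=cv2.INTER_CUBIC)
m=np.vstack([np.hstack([c(t,360,245,80,60),c(t,235,230,80,60)]),np.hstack([c(s,304,200,100,75),c(s,270,310,100,75)])])
cv2.imwrite('pics/m1.png',m)
```

```text
tab [[ 463.4 -156.4  170. ]] [ 461.6 -157.1  166.1]
block [[ 459.4 -155.    55. ]]
spanner ring,tail [[545.2 159.    7. ]
 [426.3 191.8   7. ]]
rail [[ 663.3  207.1  285. ]
 [ 661.  -119.   285. ]] [662.8 211.5 285.4] [ 659.4 -123.5  284.9]
```

View pics/m1.png

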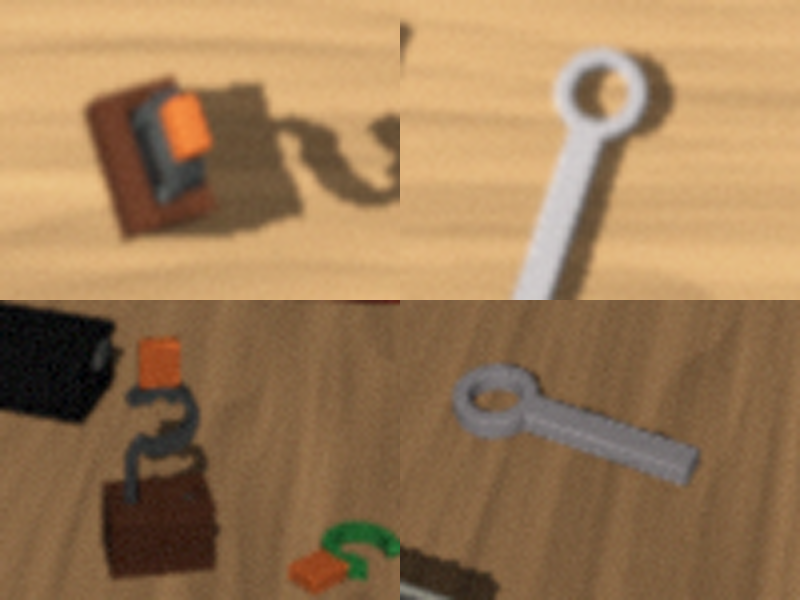

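```bash
cat >> h.py <<'E'
def plan(P,yaw=None):
    o=sensors.get_obs(); R=np.array(o['ee_rot']); y=np.degrees(np.arctan2(R[1,0],R[0,0]))
    d=R.T@(np.array(P)-o['position']); print('t',round(o['time'],2),'pos',np.round(o['position'],1),'yaw',round(y,2),'deltas',np.round(d,1),'turn',None if yaw is None else round(y-yaw,2),'(turn first:',None if yaw is None else np.round(np.array([[np.cos(np.radians(yaw)),np.sin(np.radians(yaw)),0],[np.sin(np.radians(yaw)),-np.cos(np.radians(yaw)),0],[0,0,-1]])@(np.array(P)-o['position']),1),') F',np.round(o['wrist_force'],1),'w',round(o['grip_width'],1))
E
python3 - <<'E'
from h import *
plan([455,-158,305],15)
E
```

```text
t 0.15 pos [ 213.1 -533.8  303.2] yaw 21.76 deltas [ 364.  -259.3   -1.4] turn 6.76 (turn first: [ 330.9 -300.3   -1.8] ) F [ 0.2  0.3 -0.1] w 85.1
```

move_arm --deltas '[{"turn": 6.76},{"dx": 15,"dy": -13},{"dx": 33,"dy": -30},{"dx": 33,"dy": -30},{"dx": 33,"dy": -30},{"dx": 33,"dy": -30},{"dx": 33,"dy": -30},{"dx": 33,"dy": -30},{"dx": 33,"dy": -30},{"dx": 33,"dy": -30},{"dx": 33,"dy": -30},{"dx": 18,"dy": -17}]'

```text
invalid input
```

move_arm --deltas '[{},{},{}]'

```text
invalid input
```

Run:
```python
from h import *
plan([463,-156,305],15)
im=cam('wrist'); cv2.imwrite('pics/w1.png',im['frame'])
```

```text
t 0.15 pos [ 213.1 -533.8  303.2] yaw 21.76 deltas [ 372.1 -258.2   -1.4] turn 6.76 (turn first: [ 339.2 -300.2   -1.8] ) F [ 0.2  0.3 -0.1] w 85.1
```

View pics/w1.png

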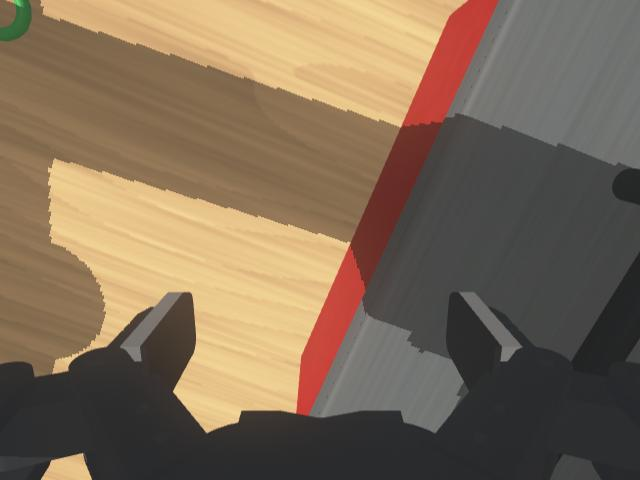

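The move was refused, so this picture is still from the start pose. It shows the fingers at rows 300–400 with the view ahead of them. I'll resend with all keys, stopping about 50 mm short of the hook.

move_arm --deltas '[{"dx": 0,"dy": 0,"dz": 0,"turn": 6.76,"fingers": 85},{"dx": 12,"dy": -13,"dz": 0,"turn": 0,"fingers": 85},{"dx": 28,"dy": -29,"dz": 0,"turn": 0,"fingers": 85},{"dx": 28,"dy": -29,"dz": 0,"turn": 0,"fingers": 85},{"dx": 28,"dy": -29,"dz": 0,"turn": 0,"fingers": 85},{"dx": 28,"dy": -29,"dz": 0,"turn": 0,"fingers": 85},{"dx": 28,"dy": -29,"dz": 0,"turn": 0,"fingers": 85},{"dx": 28,"dy": -29,"dz": 0,"turn": 0,"fingers": 85},{"dx": 28,"dy": -29,"dz": 0,"turn": 0,"fingers": 85},{"dx": 28,"dy": -29,"dz": 0,"turn": 0,"fingers": 85},{"dx": 28,"dy": -29,"dz": 0,"turn": 0,"fingers": 85},{"dx": 25,"dy": -26,"dz": 0,"turn": 0,"fingers": 85}]' --grip_force 40

```text
time: 1.2
position: [415.2, -167.2, 304.0]
ee_rot: [[0.966, 0.259, 0.0], [0.259, -0.966, -0.0], [0.0, 0.0, -1.0]]
wrist_force: [-0.9, -0.1, -0.2]
grip_width: 85.0
```

move_arm --deltas '[{"dx": 0,"dy": 0,"dz": 0,"turn": 0,"fingers": 85},{"dx": 0,"dy": 0,"dz": 0,"turn": 0,"fingers": 85},{"dx": 0,"dy": 0,"dz": 0,"turn": 0,"fingers": 85}]'

```text
time: 1.45
position: [414.7, -169.3, 303.8]
ee_rot: [[0.966, 0.26, -0.0], [0.26, -0.966, -0.0], [-0.0, 0.0, -1.0]]
wrist_force: [-0.1, 0.3, 0.1]
grip_width: 85.1
```

Run:
```python
from h import *
plan([463,-156,305],15)
im=cam('wrist'); cv2.imwrite('pics/w1.png',im['frame'])
print(proj('wrist',[[463,-156,181],[463,-156,121]]))
```

```text
t 1.45 pos [ 414.7 -169.3  303.8] yaw 15.06 deltas [50.1 -0.3 -1.2] turn 0.06 (turn first: [50.1 -0.4 -1.2] ) F [-0.1  0.3  0.1] w 85.1
[[319.69013339 152.70649194]
 [319.93209551 144.61919878]]
```

View pics/w1.png

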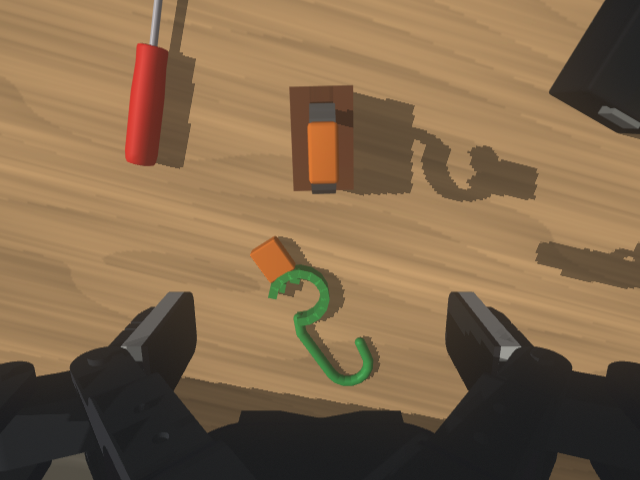

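The tab sits at columns 308–337, rows 120–185, aligned with the tool, so its yaw is about 15°. I'll measure the orange area exactly.

Run:
```python
from h import *
np.set_printoptions(precision=1,suppress=True)
f=load('wrist')[2]; h=cv2.cvtColor(f,cv2.COLOR_BGR2HSV)
m=((h[...,0]>5)&(h[...,0]<18)&(h[...,1]>170)&(h[...,2]>120)).astype(np.uint8); m[:, :295]=0;m[:,350:]=0;m[:100]=0;m[200:]=0
for r in (124,135,150,165,178,182): 
    c=np.flatnonzero(m[r]); print(r,c.min(),c.max())
c=np.flatnonzero(m[:,322]);print('rows',c.min(),c.max()); print(f[c.min()-2:c.max()+4:3,322])
print('ctr181',onz('wrist',[[322.5,(c.min()+c.max())/2],[322.5,c.min()],[322.5,c.max()+1]],181))
# predicted corners for candidate pose
y=np.radians(15);R=np.array([[np.cos(y),-np.sin(y),0],[np.sin(y),np.cos(y),0],[0,0,1]])
for o in ([463,-156.5,121],):
  P=[np.array(o)+R@[x,s*7,z] for z in(26,60) for x in(-14,14) for s in(-1,1)]; print(proj('wrist',P)); print(proj('top',P))
t=load('top')[2];ht=cv2.cvtColor(t,cv2.COLOR_BGR2HSV);mt=((ht[...,0]>5)&(ht[...,0]<18)&(ht[...,1]>190)&(ht[...,2]>150));mt[300:]=0;yy,xx=np.nonzero(mt[250:290,380:415]);print('top orange',xx.min()+380,xx.max()+380,yy.min()+250,yy.max()+250)
```

```text
124 308 336
135 307 336
150 308 336
165 308 336
178 309 336
182 310 335
rows 122 182
[[ 80  86  90]
 [ 45  98 178]
 [ 50 111 200]
 [ 51 112 202]
 [ 50 111 201]
 [ 49 111 199]
 [ 49 110 199]
 [ 50 110 199]
 [ 50 111 198]
 [ 50 110 198]
 [ 49 110 198]
 [ 49 109 198]
 [ 49 108 197]
 [ 49 108 197]
 [ 48 108 196]
 [ 48 108 195]
 [ 48 108 195]
 [ 49 107 195]
 [ 48 107 194]
 [ 49 107 194]
 [ 46 103 187]
 [ 45  74 119]]
ctr181 [[ 463.6 -157.1  181. ]
 [ 476.3 -153.7  181. ]
 [ 450.1 -160.8  181. ]]
[[333.7 174.3]
 [307.7 174.2]
 [334.2 120.6]
 [307.4 120.6]
 [335.9 183.8]
 [305.5 183.8]
 [336.6 121. ]
 [305.  121. ]]
[[399.9 276.1]
 [394.5 277.5]
 [396.7 265.2]
 [391.3 266.7]
 [402.2 274.5]
 [396.6 276. ]
 [398.9 263.3]
 [393.3 264.7]]
top orange 394 400 266 275
```

move_arm --deltas '[{"dx": 20,"dy": 0.5,"dz": 0,"turn": 0,"fingers": 50},{"dx": 20,"dy": 0.5,"dz": 0,"turn": 0,"fingers": 50},{"dx": 10.2,"dy": 0,"dz": 0,"turn": 0,"fingers": 50},{"dx": 0,"dy": 0,"dz": 20,"turn": 0,"fingers": 50},{"dx": 0,"dy": 0,"dz": 24,"turn": 0,"fingers": 50},{"dx": 0,"dy": 0,"dz": 20,"turn": 0,"fingers": 50},{"dx": 0,"dy": 0,"dz": 12,"turn": 0,"fingers": 50},{"dx": 0,"dy": 0,"dz": 7,"turn": 0,"fingers": 50},{"dx": 0,"dy": 0,"dz": 0,"turn": 0,"fingers": 50},{"dx": 0,"dy": 0,"dz": 0,"turn": 0,"fingers": 50}]' --grip_force 60

```text
time: 2.33
position: [463.2, -158.2, 221.1]
ee_rot: [[0.966, 0.258, -0.0], [0.258, -0.966, 0.0], [-0.0, -0.0, -1.0]]
wrist_force: [-0.0, 0.2, 0.4]
grip_width: 50.1
```

move_arm --deltas '[{"dx": 0,"dy": 0,"dz": 0,"turn": 0,"fingers": 20},{"dx": 0,"dy": 0,"dz": 0,"turn": 0,"fingers": 10},{"dx": 0,"dy": 0,"dz": 0,"turn": 0,"fingers": 5},{"dx": 0,"dy": 0,"dz": 0,"turn": 0,"fingers": 5},{"dx": 0,"dy": 0,"dz": 0,"turn": 0,"fingers": 5},{"dx": 0,"dy": 0,"dz": 0,"turn": 0,"fingers": 5},{"dx": 0,"dy": 0,"dz": 0,"turn": 0,"fingers": 5},{"dx": 0,"dy": 0,"dz": 0,"turn": 0,"fingers": 5}]' --grip_force 60

```text
time: 3.0
position: [464.0, -157.8, 221.9]
ee_rot: [[0.966, 0.259, 0.002], [0.259, -0.966, -0.001], [0.001, 0.002, -1.0]]
wrist_force: [-0.4, 0.1, 5.8]
grip_width: 13.1
```

move_arm --deltas '[{"dx": 0,"dy": 0,"dz": -8,"turn": 0,"fingers": 5},{"dx": 0,"dy": 0,"dz": -15,"turn": 0,"fingers": 5},{"dx": 0,"dy": 0,"dz": -24,"turn": 0,"fingers": 5},{"dx": 0,"dy": 0,"dz": -24,"turn": 0,"fingers": 5},{"dx": 0,"dy": 0,"dz": -24,"turn": 0,"fingers": 5},{"dx": 0,"dy": 0,"dz": -24,"turn": 0,"fingers": 5},{"dx": 0,"dy": 0,"dz": -24,"turn": 0,"fingers": 5},{"dx": 0,"dy": 0,"dz": -17,"turn": 0,"fingers": 5},{"dx": 0,"dy": 0,"dz": -7,"turn": 5,"fingers": 5},{"dx": 0,"dy": 0,"dz": 0,"turn": 5,"fingers": 5},{"dx": 0,"dy": 0,"dz": 0,"turn": 5.3,"fingers": 5}]' --grip_force 80

```text
time: 3.92
position: [463.3, -157.3, 388.3]
ee_rot: [[1.0, -0.009, -0.0], [-0.009, -1.0, 0.0], [-0.0, -0.0, -1.0]]
wrist_force: [0.1, -0.4, -2.9]
grip_width: 13.0
```

move_arm --deltas '[{"dx": 8,"dy": -12,"dz": 0,"turn": 0,"fingers": 5},{"dx": 16,"dy": -24,"dz": 0,"turn": 0,"fingers": 5},{"dx": 17,"dy": -26,"dz": 0,"turn": 0,"fingers": 5},{"dx": 17,"dy": -26,"dz": 0,"turn": 0,"fingers": 5},{"dx": 17,"dy": -26,"dz": 0,"turn": 0,"fingers": 5},{"dx": 17,"dy": -26,"dz": 0,"turn": 0,"fingers": 5},{"dx": 17,"dy": -26,"dz": 0,"turn": 0,"fingers": 5},{"dx": 16,"dy": -24,"dz": 0,"turn": 0,"fingers": 5},{"dx": 9,"dy": -12,"dz": 0,"turn": 0,"fingers": 5},{"dx": 0,"dy": 0,"dz": 0,"turn": 0,"fingers": 5},{"dx": 0,"dy": 0,"dz": 0,"turn": 0,"fingers": 5},{"dx": 0,"dy": 0,"dz": 0,"turn": 0,"fingers": 5}]'

```text
time: 4.92
position: [597.9, 43.6, 387.2]
ee_rot: [[1.0, -0.005, -0.002], [-0.005, -1.0, -0.0], [-0.002, 0.0, -1.0]]
wrist_force: [0.6, 0.1, -3.4]
grip_width: 12.9
```

Run:
```python
from h import *
np.set_printoptions(precision=1,suppress=True)
plan([600,44,389],0)
for n in('side','top','wrist'): cam(n)
s=load('side')[2]; w=load('wrist')[2]
p=proj('side',[600,44,290])[0].astype(int); print(p)
x,y=p[0]-70,p[1]-60
c=cv2.resize(s[y:y+150,x:x+100],(400,600),interpolation=cv2.INTER_CUBIC)
cv2.imwrite('pics/m2.png',np.hstack([c,cv2.resize(w,(400,300)).repeat(1,0) if 0 else np.vstack([cv2.resize(w,(400,300)),cv2.resize(load('top')[2][140:260,240:400],(400,300))])]))
print('crop side origin',x,y)
```

```text
t 4.92 pos [597.9  43.6 387.2] yaw -0.29 deltas [ 2.1 -0.4 -1.8] turn -0.29 (turn first: [ 2.1 -0.4 -1.8] ) F [ 0.6  0.1 -3.4] w 12.9
[272 206]
crop side origin 202 146
```

View pics/m2.png

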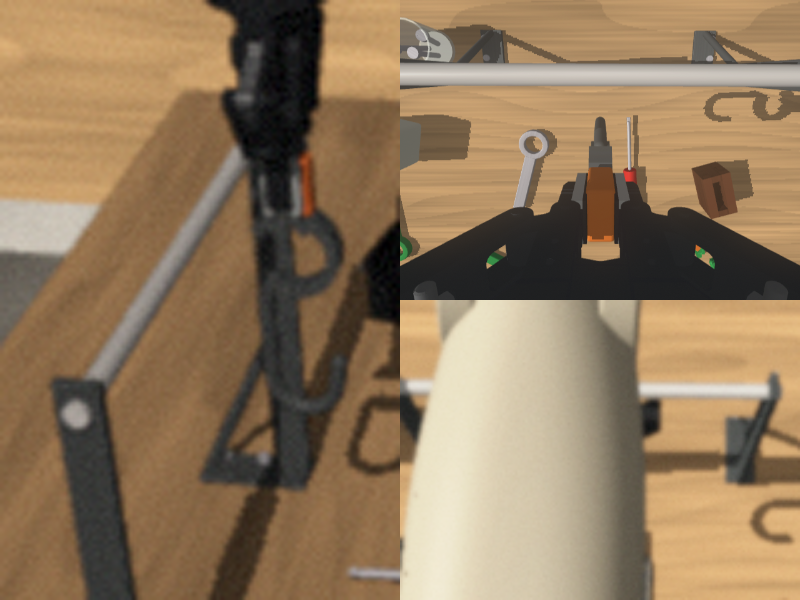

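The hook hangs upright in the gripper (side crop), and in the wrist view the rod lies level about 75 mm ahead, with brackets at both ends. Now I'll measure the rod line and check the hook height.

Run:
```python
from h import *
np.set_printoptions(precision=1,suppress=True)
w=load('wrist')[2]; P=[]
for c in (30,100,200,300,400,500,600):
    g=w[80:160,c-1:c+2].mean(1); sat=g.max(1)-g.min(1)
    r=np.flatnonzero((sat<22)&(g.mean(1)>90))+80; P.append((c,(r.min()+r.max())/2)); print(c,r.min(),r.max(),len(r))
Q=onz('wrist',P,285); print(Q[:,:2]); k=np.polyfit(Q[:,1],Q[:,0],1); print('x at y=44',np.polyval(k,44),'yaw',-np.degrees(np.arctan(k[0])))
# hook model outline overlay in side view
o=np.array([597.9,43.6,286.2]); s=load('side')[2].copy()
a=np.linspace(0,np.pi,30)
pts=[o+[20*-np.cos(t)*1,0,-88-20*np.sin(t)] for t in a]+[o+[-22,0,-69],o+[0,0,60],o+[0,0,26]]+[o+[28*np.cos(t),0,28*np.sin(t)] for t in np.linspace(.6,5.6,40)]
for p in proj('side',pts): cv2.circle(s,tuple(np.round(p*8).astype(int)),4,(0,0,255),-1,shift=3)
cv2.imwrite('pics/m3.png',cv2.resize(s[170:260,235:305],None,fx=7,fy=6.5,interpolation=cv2.INTER_CUBIC))
```

```text
30 82 136 48
100 101 135 35
200 102 136 35
300 102 136 35
400 102 137 36
500 80 137 53
600 102 142 41
[[667.1 157.4]
 [663.5 130.2]
 [662.9  90.5]
 [662.7  50.8]
 [662.3  11.1]
 [666.3 -28.1]
 [661.  -68.4]]
x at y=44 663.6517483008265 yaw -0.6863703181682144
```

View pics/m3.png

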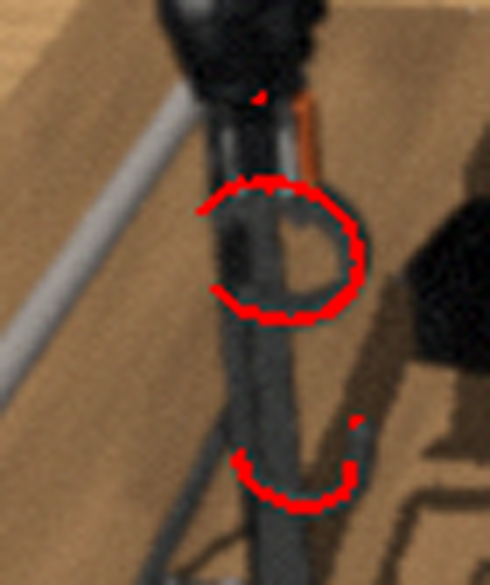

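The overlay matches to about 1–2 px (2–3 mm). The rod axis is at x≈662.6 for y=44, with a yaw of about −0.5°. Next I slide it in along x.

move_arm --deltas '[{"dx": 0,"dy": 0,"dz": -2,"turn": 0.2,"fingers": 5},{"dx": 6,"dy": 0,"dz": 0,"turn": 0,"fingers": 5},{"dx": 10,"dy": 0,"dz": 0,"turn": 0,"fingers": 5},{"dx": 10,"dy": 0,"dz": 0,"turn": 0,"fingers": 5},{"dx": 10,"dy": 0,"dz": 0,"turn": 0,"fingers": 5},{"dx": 10,"dy": 0,"dz": 0,"turn": 0,"fingers": 5},{"dx": 10,"dy": 0,"dz": 0,"turn": 0,"fingers": 5},{"dx": 7,"dy": 0,"dz": 0,"turn": 0,"fingers": 5},{"dx": 2,"dy": 0,"dz": 0,"turn": 0,"fingers": 5},{"dx": 0,"dy": 0,"dz": 0,"turn": 0,"fingers": 5},{"dx": 0,"dy": 0,"dz": 0,"turn": 0,"fingers": 5}]'

```text
time: 5.98
position: [663.4, 43.1, 389.8]
ee_rot: [[1.0, -0.009, -0.0], [-0.009, -1.0, -0.0], [-0.0, 0.0, -1.0]]
wrist_force: [0.3, 0.4, -3.3]
grip_width: 12.5
```

move_arm --deltas '[{"dx": 0,"dy": 0,"dz": 3,"turn": 0,"fingers": 5},{"dx": 0,"dy": 0,"dz": 3,"turn": 0,"fingers": 5},{"dx": 0,"dy": 0,"dz": 3,"turn": 0,"fingers": 5},{"dx": 0,"dy": 0,"dz": 1,"turn": 0,"fingers": 5},{"dx": 0,"dy": 0,"dz": 0,"turn": 0,"fingers": 5},{"dx": 0,"dy": 0,"dz": 0,"turn": 0,"fingers": 5},{"dx": 0,"dy": 0,"dz": 0,"turn": 0,"fingers": 5}]'

```text
time: 6.57
position: [663.4, 43.3, 380.0]
ee_rot: [[1.0, -0.009, 0.0], [-0.009, -1.0, -0.0], [0.0, 0.0, -1.0]]
wrist_force: [0.6, 0.3, -3.2]
grip_width: 12.9
```

move_arm --deltas '[{"dx": 0,"dy": 0,"dz": 1.5,"turn": 0,"fingers": 5},{"dx": 0,"dy": 0,"dz": 1,"turn": 0,"fingers": 5},{"dx": 0,"dy": 0,"dz": 0,"turn": 0,"fingers": 5},{"dx": 0,"dy": 0,"dz": 0,"turn": 0,"fingers": 5}]'

```text
time: 6.9
position: [663.4, 43.3, 377.2]
ee_rot: [[1.0, -0.009, -0.0], [-0.009, -1.0, -0.0], [-0.0, 0.0, -1.0]]
wrist_force: [0.6, 0.6, -3.1]
grip_width: 12.8
```

move_arm --deltas '[{"dx": 0,"dy": 0,"dz": 1,"turn": 0,"fingers": 5},{"dx": 0,"dy": 0,"dz": 0,"turn": 0,"fingers": 5},{"dx": 0,"dy": 0,"dz": 0,"turn": 0,"fingers": 5}]'

```text
time: 7.15
position: [663.4, 43.3, 376.5]
ee_rot: [[1.0, -0.009, 0.0], [-0.009, -1.0, -0.0], [0.0, 0.0, -1.0]]
wrist_force: [-0.4, 0.5, -2.2]
grip_width: 12.9
```

move_arm --deltas '[{"dx": 0,"dy": 0,"dz": 0.7,"turn": 0,"fingers": 5},{"dx": 0,"dy": 0,"dz": 0,"turn": 0,"fingers": 5},{"dx": 0,"dy": 0,"dz": 0,"turn": 0,"fingers": 5}]'

```text
time: 7.4
position: [663.4, 43.3, 376.4]
ee_rot: [[1.0, -0.009, 0.001], [-0.009, -1.0, -0.0], [0.001, 0.0, -1.0]]
wrist_force: [-1.8, 0.3, 2.1]
grip_width: 13.1
```

move_arm --deltas '[{"dx": 0,"dy": 0,"dz": 0,"turn": 0,"fingers": 14},{"dx": 0,"dy": 0,"dz": 0,"turn": 0,"fingers": 17},{"dx": 0,"dy": 0,"dz": 0,"turn": 0,"fingers": 20},{"dx": 0,"dy": 0,"dz": 0,"turn": 0,"fingers": 26},{"dx": 0,"dy": 0,"dz": 0,"turn": 0,"fingers": 34},{"dx": 0,"dy": 0,"dz": 0,"turn": 0,"fingers": 45},{"dx": 0,"dy": 0,"dz": 0,"turn": 0,"fingers": 45},{"dx": 0,"dy": 0,"dz": -10,"turn": 0,"fingers": 45},{"dx": 0,"dy": 0,"dz": -20,"turn": 0,"fingers": 45},{"dx": 0,"dy": 0,"dz": -20,"turn": 0,"fingers": 45},{"dx": 0,"dy": 0,"dz": -10,"turn": 0,"fingers": 45}]'

```text
time: 8.32
position: [663.4, 43.3, 438.1]
ee_rot: [[1.0, -0.009, 0.003], [-0.009, -1.0, -0.0], [0.003, 0.0, -1.0]]
wrist_force: [-0.2, 1.0, 0.3]
grip_width: 44.9
```

Run:
```python
from h import *
# spanner from original top picture not overwritten? use m1-time frame top0.png
import cv2
t=cv2.imread('pics/top0.png'); h=cv2.cvtColor(t,cv2.COLOR_BGR2HSV)
m=((h[...,1]<45)&(h[...,2]>110)).astype(np.uint8); k=np.zeros_like(m); k[232:300,250:295]=1; m*=k
yy,xx=np.nonzero(m); print(len(xx),xx.min(),xx.max(),yy.min(),yy.max())
P=onz('top',np.c_[xx,yy],14)[:,:2]; c=P.mean(0); u,s,v=np.linalg.svd(P-c); d=v[0]*np.sign(v[0][0])
q=(P-c)@d; print('yaw',np.degrees(np.arctan2(d[1],d[0])),'ends',c+d*q.min(),c+d*q.max(),'len',np.ptp(q))
for i in range(8):
    lo=q.min()+i*np.ptp(q)/8; s_=(q>=lo)&(q<lo+np.ptp(q)/8); print(P[s_].mean(0))
plan([460,150,305],-15)
```

```text
450 258 284 240 292
yaw -16.853911277310267 ends [420.02800503 198.38722366] [566.31078093 154.07161862] len 152.84804014121846
[429.33327986 195.51215641]
[447.58690977 189.78724152]
[465.90255855 184.95950578]
[483.90184656 179.07935403]
[502.4498903  173.57164132]
[521.94533965 167.1268778 ]
[538.48591928 162.6691838 ]
[557.61507086 156.68563787]
t 8.32 pos [663.4  43.3 438.1] yaw -0.5 deltas [-204.7 -104.9  132.6] turn 14.5 (turn first: [-224.1  -50.4  133.1] ) F [-0.2  1.   0.3] w 44.9
```

move_arm --deltas '[{"dx": 0,"dy": 0,"dz": 0,"turn": 5.5,"fingers": 45},{"dx": 0,"dy": 0,"dz": 0,"turn": 5.5,"fingers": 45},{"dx": 0,"dy": 0,"dz": 0,"turn": 5.5,"fingers": 45},{"dx": -25,"dy": -7,"dz": 0,"turn": 0,"fingers": 45},{"dx": -33,"dy": -9,"dz": 0,"turn": 0,"fingers": 45},{"dx": -33,"dy": -9,"dz": 0,"turn": 0,"fingers": 60},{"dx": -33,"dy": -9,"dz": 10,"turn": 0,"fingers": 60},{"dx": -33,"dy": -9,"dz": 20,"turn": 0,"fingers": 60},{"dx": -33,"dy": -9,"dz": 20,"turn": 0,"fingers": 60},{"dx": -33,"dy": -9,"dz": 20,"turn": 0,"fingers": 60},{"dx": -33,"dy": -9,"dz": 20,"turn": 0,"fingers": 60},{"dx": -22,"dy": -7,"dz": 20,"turn": 0,"fingers": 60}]'

```text
time: 9.32
position: [382.0, 55.4, 331.5]
ee_rot: [[0.993, -0.116, 0.005], [-0.116, -0.989, 0.087], [-0.005, -0.087, -0.996]]
wrist_force: [-0.3, -0.0, 0.2]
grip_width: 59.8
```

move_arm --deltas '[{"dx": 0,"dy": 0,"dz": 20,"turn": 0,"fingers": 60},{"dx": 0,"dy": 0,"dz": 18,"turn": 0,"fingers": 60},{"dx": 0,"dy": 0,"dz": 10,"turn": 0,"fingers": 60},{"dx": 0,"dy": 0,"dz": 0,"turn": 0,"fingers": 60},{"dx": 0,"dy": 0,"dz": 0,"turn": 0,"fingers": 60},{"dx": 0,"dy": 0,"dz": 0,"turn": 0,"fingers": 60}]'

```text
time: 9.82
position: [385.5, 56.1, 285.2]
ee_rot: [[0.993, -0.114, 0.006], [-0.114, -0.99, 0.088], [-0.004, -0.089, -0.996]]
wrist_force: [-0.3, 0.0, 0.4]
grip_width: 59.8
```

Run:
```python
from h import *
np.set_printoptions(precision=1,suppress=True)
for n in('side','top','wrist'): cam(n)
plan([441,192,280],-17)
w,s=load('wrist')[2],load('side')[2]
p=proj('side',[663,43,230])[0].astype(int); x,y=p-[40,75]; print('side crop',x,y)
cv2.imwrite('pics/m4.png',np.hstack([cv2.resize(w,(500,375)),cv2.resize(s[y:y+120,x:x+96],(300,375),interpolation=cv2.INTER_CUBIC)]))
```

```text
t 9.97 pos [385.7  56.1 285.2] yaw -6.56 deltas [  39.5 -140.3   17.6] turn 10.44 (turn first: [  13.2 -146.1    5.2] ) F [ 0.4 -0.6  1.3] w 59.8
side crop 209 152
```

View pics/m4.png

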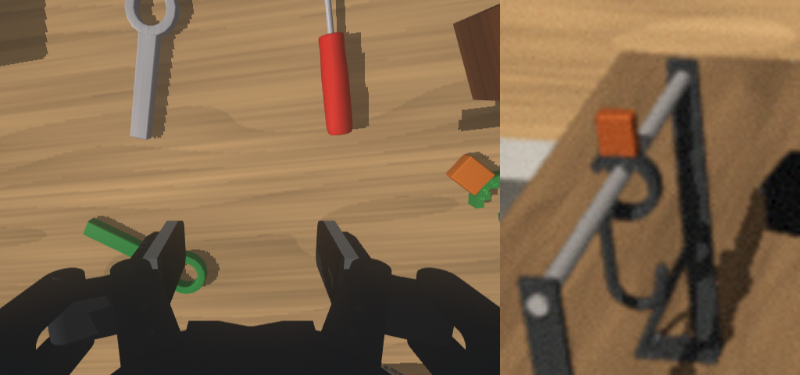

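The hook hangs cleanly on the rod (right crop). The tool tilted 5° and came up short, which suggests joint 6 hit its 180° limit. I'll turn the other way to flip the grip by a half turn, and check the tilt.

move_arm --deltas '[{"dx": 0,"dy": 0,"dz": 0,"turn": -7,"fingers": 60},{"dx": 0,"dy": 0,"dz": 0,"turn": -7,"fingers": 60},{"dx": 0,"dy": 0,"dz": 0,"turn": 0,"fingers": 60},{"dx": 0,"dy": 0,"dz": 0,"turn": 0,"fingers": 60}]'

```text
time: 10.3
position: [385.3, 56.2, 284.8]
ee_rot: [[0.992, 0.126, 0.006], [0.125, -0.988, 0.088], [0.017, -0.087, -0.996]]
wrist_force: [0.3, 0.1, -0.7]
grip_width: 60.0
```

Run:
```python
from h import *
print(np.round(sensors.get_obs()['joint_positions'],1)); plan([441,192,280],163)
```

```text
[ -6.6  -2.6 -24.2  68.6   5.1 166.1]
t 10.3 pos [385.3  56.2 284.8] yaw 7.2 deltas [  72.2 -126.8   17.1] turn -155.8 (turn first: [-13.5 146.2   4.8] ) F [ 0.3  0.1 -0.7] w 60.0
```

Confirmed: j6 was at its limit, and a harmless 5° roll tilt remains. I'll plan with the measured rotation, so it is accounted for. Now flipping by about −156°.

move_arm --deltas '[{"dx": 0,"dy": 0,"dz": 0,"turn": -7,"fingers": 60},{"dx": 0,"dy": 0,"dz": 0,"turn": -7,"fingers": 60},{"dx": 0,"dy": 0,"dz": 0,"turn": -7,"fingers": 60},{"dx": 0,"dy": 0,"dz": 0,"turn": -7,"fingers": 60},{"dx": 0,"dy": 0,"dz": 0,"turn": -7,"fingers": 60},{"dx": 0,"dy": 0,"dz": 0,"turn": -7,"fingers": 60},{"dx": 0,"dy": 0,"dz": 0,"turn": -7,"fingers": 60},{"dx": 0,"dy": 0,"dz": 0,"turn": -7,"fingers": 60},{"dx": 0,"dy": 0,"dz": 0,"turn": -7,"fingers": 60},{"dx": 0,"dy": 0,"dz": 0,"turn": -7,"fingers": 60},{"dx": 0,"dy": 0,"dz": 0,"turn": -7,"fingers": 60},{"dx": 0,"dy": 0,"dz": 0,"turn": -7,"fingers": 60}]'

```text
time: 11.3
position: [385.2, 56.2, 284.6]
ee_rot: [[-0.028, 1.0, 0.005], [0.996, 0.027, 0.089], [0.088, 0.008, -0.996]]
wrist_force: [0.4, -0.7, 0.2]
grip_width: 59.9
```

move_arm --deltas '[{"dx": 0,"dy": 0,"dz": 0,"turn": -7,"fingers": 60},{"dx": 0,"dy": 0,"dz": 0,"turn": -7,"fingers": 60},{"dx": 0,"dy": 0,"dz": 0,"turn": -7,"fingers": 60},{"dx": 0,"dy": 0,"dz": 0,"turn": -7,"fingers": 60},{"dx": 0,"dy": 0,"dz": 0,"turn": -7,"fingers": 60},{"dx": 0,"dy": 0,"dz": 0,"turn": -7,"fingers": 60},{"dx": 0,"dy": 0,"dz": 0,"turn": -7,"fingers": 60},{"dx": 0,"dy": 0,"dz": 0,"turn": -7,"fingers": 60},{"dx": 0,"dy": 0,"dz": 0,"turn": -7,"fingers": 60},{"dx": 0,"dy": 0,"dz": 0,"turn": -7,"fingers": 60},{"dx": 0,"dy": 0,"dz": 0,"turn": -2,"fingers": 60},{"dx": 0,"dy": 0,"dz": 0,"turn": 0,"fingers": 60}]'

```text
time: 12.3
position: [385.2, 56.2, 284.5]
ee_rot: [[-0.958, 0.287, 0.005], [0.286, 0.954, 0.089], [0.02, 0.086, -0.996]]
wrist_force: [0.4, 0.4, 0.3]
grip_width: 59.7
```

Run:
```python
from h import *
np.set_printoptions(precision=1,suppress=True)
# spanner from earlier wrist frame (pics/wrist.npz, tilted pose recorded)
f=load('wrist')[2]; h=cv2.cvtColor(f,cv2.COLOR_BGR2HSV)
m=((h[...,1]<60)&(h[...,2]>90)).astype(np.uint8); k=np.zeros_like(m); k[0:185,155:232]=1; m*=k
n,l,st,_=cv2.connectedComponentsWithStats(m); i=1+st[1:,4].argmax(); print(st[i])
yy,xx=np.nonzero(l==i)
P=onz('wrist',np.c_[xx,yy],14)[:,:2]; H=P[P[:,0]<505]
c=H.mean(0); _,_,v=np.linalg.svd(H-c); d=v[0]*np.sign(v[0][0]); print('yaw',np.degrees(np.arctan2(d[1],d[0])),c,'tail',c+d*((P-c)@d).min(), 'width',np.percentile((H-c)@v[1],[2,98]))
print(np.round(sensors.get_obs()['ee_rot'],3))
plan([441,192,280],163)
```

```text
[ 159    0   66  179 4453]
yaw -17.00506455793464 [463.3 185.1] tail [419.2 198.6] width [-9.2  9.4]
[[-1.   0.3  0. ]
 [ 0.3  1.   0.1]
 [ 0.   0.1 -1. ]]
t 12.3 pos [385.2  56.2 284.5] yaw 163.36 deltas [-14.7 145.2  16.8] turn 0.36 (turn first: [-13.7 146.2   4.5] ) F [0.4 0.4 0.3] w 59.7
```

move_arm --deltas '[{"dx": -3,"dy": 9,"dz": 11,"turn": 0.36,"fingers": 50},{"dx": -6,"dy": 18,"dz": 23,"turn": 0,"fingers": 45},{"dx": -6,"dy": 19,"dz": 23,"turn": 0,"fingers": 40},{"dx": -6,"dy": 19,"dz": 24,"turn": 0,"fingers": 32},{"dx": -6,"dy": 19,"dz": 24,"turn": 0,"fingers": 32},{"dx": -6,"dy": 19,"dz": 24,"turn": 0,"fingers": 32},{"dx": -6,"dy": 16,"dz": 20,"turn": 0,"fingers": 32},{"dx": -2.2,"dy": 7.9,"dz": 9.3,"turn": 0,"fingers": 32},{"dx": 0,"dy": 0,"dz": 0,"turn": 0,"fingers": 32},{"dx": 0,"dy": 0,"dz": 0,"turn": 0,"fingers": 32}]'

```text
time: 13.13
position: [461.7, 179.1, 136.7]
ee_rot: [[-0.956, 0.292, 0.004], [0.291, 0.953, 0.088], [0.022, 0.085, -0.996]]
wrist_force: [0.6, -0.6, -0.1]
grip_width: 31.7
```

Run:
```python
from h import *
cam('wrist'); plan([461.9,179.5,77.2],163)
f=load('wrist')[2]; o=sensors.get_obs();R=np.array(o['ee_rot'])
print('tip',o['position']+73*R[:,2])
G=[np.array([476.6,181.1,14])+x*np.array([.956,-.292,0])+s*np.array([.292,.956,0])*10 for x in(-60,40) for s in(-1,1)]
for p in proj('wrist',G): cv2.circle(f,tuple(np.round(p).astype(int)),3,(0,0,255),-1)
cv2.imwrite('pics/w5.png',cv2.resize(f,(480,360)))
```

```text
t 13.18 pos [462.  178.8 137.4] yaw 163.06 deltas [-1.  -4.6 60. ] turn 0.06 (turn first: [ 0.2  0.6 60.2] ) F [-0.4  0.2 -0.5] w 31.9
tip [462.31118399 185.28576785  64.68392868]
```

View pics/w5.png

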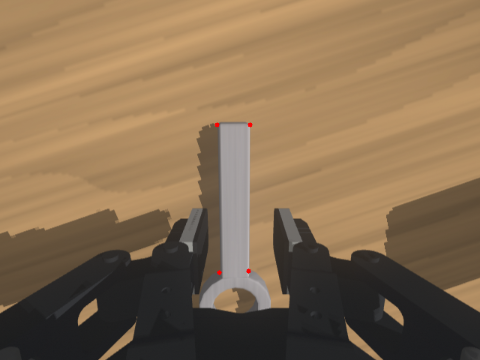

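The wrist view confirms it: the spanner handle lies between the open fingers, and the predicted corners match. Descending now.

move_arm --deltas '[{"dx": -0.3,"dy": -1.5,"dz": 20,"turn": 0,"fingers": 32},{"dx": -0.4,"dy": -1.6,"dz": 20,"turn": 0,"fingers": 32},{"dx": -0.2,"dy": -1,"dz": 12,"turn": 0,"fingers": 32},{"dx": -0.1,"dy": -0.5,"dz": 7,"turn": 0,"fingers": 32},{"dx": 0,"dy": 0,"dz": 0.5,"turn": 0,"fingers": 32},{"dx": 0,"dy": 0,"dz": 0,"turn": 0,"fingers": 32},{"dx": 0,"dy": 0,"dz": 0,"turn": 0,"fingers": 32}]'

```text
time: 13.77
position: [462.9, 179.7, 78.4]
ee_rot: [[-0.957, 0.291, 0.007], [0.291, 0.953, 0.089], [0.019, 0.087, -0.996]]
wrist_force: [-0.5, -0.3, 0.2]
grip_width: 32.0
```

move_arm --deltas '[{"dx": 0,"dy": 0,"dz": 0,"turn": 0,"fingers": 20},{"dx": 0,"dy": 0,"dz": 0,"turn": 0,"fingers": 14},{"dx": 0,"dy": 0,"dz": 0,"turn": 0,"fingers": 10},{"dx": 0,"dy": 0,"dz": 0,"turn": 0,"fingers": 10},{"dx": 0,"dy": 0,"dz": 0,"turn": 0,"fingers": 10},{"dx": 0,"dy": 0,"dz": 0,"turn": 0,"fingers": 10}]' --grip_force 60

```text
time: 14.27
position: [462.9, 179.8, 78.6]
ee_rot: [[-0.957, 0.291, 0.007], [0.29, 0.953, 0.088], [0.019, 0.087, -0.996]]
wrist_force: [-1.2, -1.9, 5.8]
grip_width: 17.6
```

move_arm --deltas '[{"dx": 0,"dy": 0,"dz": 0,"turn": 0,"fingers": 8},{"dx": 0.1,"dy": 0.4,"dz": -5,"turn": 0,"fingers": 8},{"dx": 0.2,"dy": 0.9,"dz": -10,"turn": 0,"fingers": 8},{"dx": 0.4,"dy": 1.7,"dz": -20,"turn": 0,"fingers": 8},{"dx": 0.5,"dy": 2.2,"dz": -25,"turn": 0,"fingers": 8},{"dx": 0.5,"dy": 2.2,"dz": -25,"turn": 0,"fingers": 8},{"dx": 0.5,"dy": 2.2,"dz": -25,"turn": 0,"fingers": 8},{"dx": 0.5,"dy": 2.2,"dz": -25,"turn": 0,"fingers": 8},{"dx": 0.5,"dy": 2.2,"dz": -25,"turn": 0,"fingers": 8},{"dx": 0.5,"dy": 2.2,"dz": -25,"turn": 0,"fingers": 8},{"dx": 0.4,"dy": 2,"dz": -23,"turn": 0,"fingers": 8},{"dx": 0.2,"dy": 1,"dz": -11,"turn": 0,"fingers": 8}]' --grip_force 100

```text
time: 15.27
position: [462.9, 180.2, 301.0]
ee_rot: [[-0.957, 0.29, 0.009], [0.29, 0.953, 0.089], [0.017, 0.088, -0.996]]
wrist_force: [1.2, -0.5, -1.8]
grip_width: 16.7
```

Run:
```python
from h import *
np.set_printoptions(precision=3,suppress=True)
o=sensors.get_obs(); R=np.array(o['ee_rot']);print(R,o['joint_positions'])
# spanner in tool frame at grasp: tcp pose then
Rg=np.array([[-0.957,0.291,0.007],[0.29,0.953,0.088],[0.019,0.087,-0.996]]); pg=np.array([462.9,179.8,78.6])
ring=Rg.T@(np.array([543.5,160.6,7])-pg); print('ring in tool',ring)
# target: ring at 70 mm before tip
c,s=np.cos(np.radians(-.5)),np.sin(np.radians(-.5))
tip=np.array([662.8-22*c,43.3-22*s,226.5]); print('tip',tip)
# after yaw so that tool yaw = 179.5
y0=np.degrees(np.arctan2(R[1,0],R[0,0])); t=y0-179.5; print('turn',t)
a=np.radians(t); Rn=R@np.array([[np.cos(a),-np.sin(a),0],[np.sin(a),np.cos(a),0],[0,0,1]])
print(Rn); P=tip-np.array([75,0,0])-Rn@ring; print('TCP target',P,'deltas',Rn.T@(P-o['position']),o['position'],o['wrist_force'],o['grip_width'])
```

```text
[[-0.957  0.29   0.009]
 [ 0.29   0.953  0.089]
 [ 0.017  0.088 -0.996]] [  9.689   7.973 -10.72   69.909   4.967  26.655]
ring in tool [-84.063  -1.072  70.188]
tip [640.801  43.492 226.5  ]
turn -16.362744383430453
[[-1.     0.009  0.009]
 [ 0.01   0.996  0.089]
 [-0.009  0.09  -0.996]]
TCP target [481.096  39.111 295.782] deltas [ -19.57  -140.791   -7.269] [462.872 180.175 300.979] [ 1.166 -0.536 -1.833] 16.749687754263423
```

move_arm --deltas '[{"dx": 0,"dy": 0,"dz": 0,"turn": -5.5,"fingers": 8},{"dx": 0,"dy": 0,"dz": 0,"turn": -5.5,"fingers": 8},{"dx": 0,"dy": 0,"dz": 0,"turn": -5.4,"fingers": 8},{"dx": -2,"dy": -10,"dz": -0.5,"turn": 0,"fingers": 8},{"dx": -3,"dy": -22,"dz": -1,"turn": 0,"fingers": 8},{"dx": -4,"dy": -27,"dz": -1.5,"turn": 0,"fingers": 8},{"dx": -4,"dy": -27,"dz": -1.5,"turn": 0,"fingers": 8},{"dx": -3,"dy": -27,"dz": -1.5,"turn": 0,"fingers": 8},{"dx": -2.6,"dy": -19,"dz": -1,"turn": 0,"fingers": 8},{"dx": -1,"dy": -8.8,"dz": -0.3,"turn": 0,"fingers": 8},{"dx": 0,"dy": 0,"dz": 0,"turn": 0,"fingers": 8},{"dx": 0,"dy": 0,"dz": 0,"turn": 0,"fingers": 8}]'

```text
time: 16.27
position: [480.4, 38.6, 292.0]
ee_rot: [[-1.0, 0.011, 0.005], [0.012, 0.996, 0.089], [-0.004, 0.089, -0.996]]
wrist_force: [0.1, -0.4, -2.0]
grip_width: 16.3
```

Run:
```python
from h import *
np.set_printoptions(precision=1,suppress=True)
for n in ('side','wrist','top'): cam(n)
o=sensors.get_obs();R=np.array(o['ee_rot']);print(o['position'],R,o['wrist_force'])
s=load('side')[2].copy()
S=6; x0,y0=235,165; im=cv2.resize(s[y0:y0+96,x0:x0+120],None,fx=S,fy=S,interpolation=cv2.INTER_CUBIC)
def dot(P,c):
    for p in proj('side',P): cv2.circle(im,tuple(np.round((p-[x0,y0]+.5)*S).astype(int)),2,c,-1)
h=np.array([662.8,43.3,275]); a=np.linspace(0,np.pi,25)
dot([h+[20*np.cos(t),0,-88-20*np.sin(t)] for t in a]+[h+[-20,0,-69],h+[20,0,-40],h+[0,0,60],h+[0,0,26]]+[h+[24*np.cos(t),0,24*np.sin(t)] for t in np.linspace(.6,5.5,30)],(0,0,255))
# tool-frame axes of spanner at grasp
Rg=np.array([[-0.957,0.291,0.007],[0.29,0.953,0.088],[0.019,0.087,-0.996]])
ex=R@Rg.T@np.array([.956,-.292,0]); ey=R@Rg.T@np.array([.292,.956,0]); c=o['position']+R@np.array([-84.1,-1.1,70.2]); print('ring pred',c,'ex',ex)
dot([c+26*(np.cos(t)*ex+np.sin(t)*ey) for t in np.linspace(0,6.28,40)]+[c-130*ex, c-26*ex],(0,255,0))
cv2.imwrite('pics/m6.png',im)
```

```text
[480.4  39.8 292. ] [[-1.   0.   0. ]
 [ 0.   1.   0.1]
 [-0.   0.1 -1. ]] [ 0.  -0.5 -1.3]
ring pred [564.9  44.2 222.3] ex [ 1. -0.  0.]
```

View pics/m6.png

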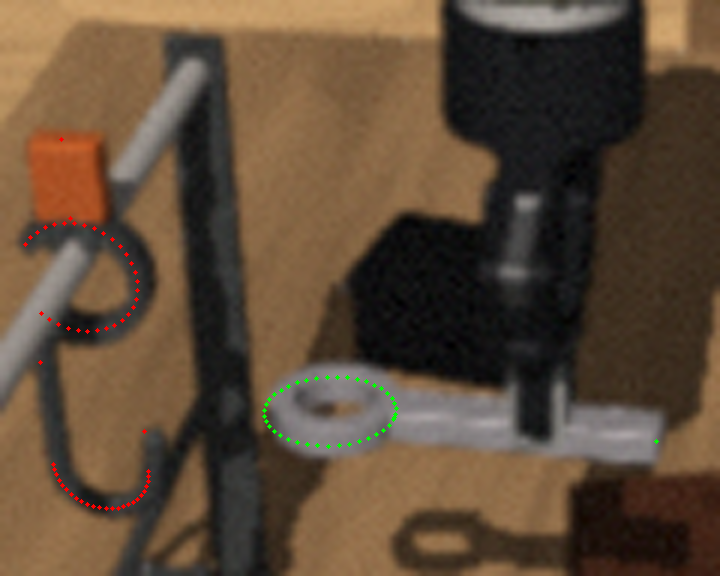

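Both models match within 1–3 mm. The hook hangs about 1.5° off, with its lower end roughly 3 mm toward the robot. The spanner is held level. I'll move the ring in over the tip.

move_arm --deltas '[{"dx": 0,"dy": -1,"dz": -4,"turn": 0,"fingers": 8},{"dx": -6,"dy": 0,"dz": 0,"turn": 0,"fingers": 8},{"dx": -10,"dy": 0,"dz": 0,"turn": 0,"fingers": 8},{"dx": -10,"dy": 0,"dz": 0,"turn": 0,"fingers": 8},{"dx": -10,"dy": 0,"dz": 0,"turn": 0,"fingers": 8},{"dx": -10,"dy": 0,"dz": 0,"turn": 0,"fingers": 8},{"dx": -10,"dy": 0,"dz": 0,"turn": 0,"fingers": 8},{"dx": -10,"dy": 0,"dz": 0,"turn": 0,"fingers": 8},{"dx": -5,"dy": 0,"dz": 0,"turn": 0,"fingers": 8},{"dx": -2,"dy": 0,"dz": 0,"turn": 0,"fingers": 8},{"dx": 0,"dy": 0,"dz": 0,"turn": 0,"fingers": 8},{"dx": 0,"dy": 0,"dz": 0,"turn": 0,"fingers": 8}]'

```text
time: 17.42
position: [553.5, 36.9, 295.8]
ee_rot: [[-1.0, 0.009, 0.004], [0.009, 0.996, 0.089], [-0.003, 0.089, -0.996]]
wrist_force: [0.4, -0.2, -2.1]
grip_width: 16.7
```

Run:
```python
from h import *
np.set_printoptions(precision=1,suppress=True)
for n in ('side','wrist'): cam(n)
o=sensors.get_obs();R=np.array(o['ee_rot']);print(o['position'],'ring',o['position']+R@np.array([-84.1,-1.1,70.2]),R,o['wrist_force'])
s=load('side')[2]; cv2.imwrite('pics/m7.png',cv2.resize(s[165:265,225:345],None,fx=6,fy=6,interpolation=cv2.INTER_CUBIC))
```

```text
[553.2  36.9 296. ] ring [637.6  41.2 226.3] [[-1.   0.   0. ]
 [ 0.   1.   0.1]
 [-0.   0.1 -1. ]] [-0.4  0.4 -1.5]
```

View pics/m7.png

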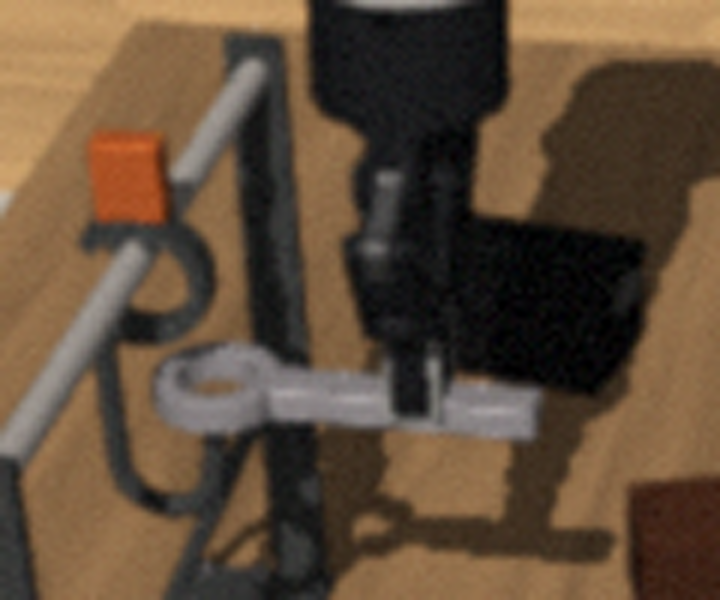

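The ring at (215,385) is right above the tip at (213,435), between the tip and the C. Lowering it over the tip.

move_arm --deltas '[{"dx": 0,"dy": 1.9,"dz": 2,"turn": 0,"fingers": 8},{"dx": 0,"dy": -0.4,"dz": 4,"turn": 0,"fingers": 8},{"dx": 0,"dy": -0.4,"dz": 5,"turn": 0,"fingers": 8},{"dx": 0,"dy": -0.5,"dz": 5,"turn": 0,"fingers": 8},{"dx": 0,"dy": -0.5,"dz": 5,"turn": 0,"fingers": 8},{"dx": 0,"dy": -0.5,"dz": 5,"turn": 0,"fingers": 8},{"dx": 0,"dy": -0.5,"dz": 5,"turn": 0,"fingers": 8},{"dx": 0,"dy": -0.4,"dz": 4,"turn": 0,"fingers": 8},{"dx": 0,"dy": -0.2,"dz": 3,"turn": 0,"fingers": 8},{"dx": 0,"dy": 0,"dz": 2,"turn": 0,"fingers": 8},{"dx": 0,"dy": 0,"dz": 0,"turn": 0,"fingers": 8},{"dx": 0,"dy": 0,"dz": 0,"turn": 0,"fingers": 8}]'

```text
time: 18.52
position: [553.9, 38.9, 256.1]
ee_rot: [[-1.0, 0.009, 0.005], [0.009, 0.996, 0.089], [-0.004, 0.089, -0.996]]
wrist_force: [0.7, -0.7, -2.2]
grip_width: 16.7
```

move_arm --deltas '[{"dx": 0,"dy": -0.2,"dz": 2,"turn": 0,"fingers": 8},{"dx": 0,"dy": -0.2,"dz": 1,"turn": 0,"fingers": 8},{"dx": 0,"dy": 0,"dz": 0,"turn": 0,"fingers": 8},{"dx": 0,"dy": 0,"dz": 0,"turn": 0,"fingers": 8}]'

```text
time: 18.85
position: [553.8, 38.8, 253.1]
ee_rot: [[-1.0, 0.009, 0.005], [0.009, 0.996, 0.089], [-0.004, 0.089, -0.996]]
wrist_force: [-0.8, -0.3, -2.3]
grip_width: 16.5
```

move_arm --deltas '[{"dx": 0,"dy": -0.2,"dz": 2,"turn": 0,"fingers": 8},{"dx": 0,"dy": 0,"dz": 0,"turn": 0,"fingers": 8},{"dx": 0,"dy": 0,"dz": 0,"turn": 0,"fingers": 8}]'

```text
time: 19.1
position: [553.9, 38.8, 251.0]
ee_rot: [[-1.0, 0.009, 0.005], [0.009, 0.996, 0.089], [-0.004, 0.089, -0.996]]
wrist_force: [-0.3, -0.3, -1.8]
grip_width: 16.6
```

move_arm --deltas '[{"dx": 0,"dy": -0.2,"dz": 2,"turn": 0,"fingers": 8},{"dx": 0,"dy": 0,"dz": 0,"turn": 0,"fingers": 8},{"dx": 0,"dy": 0,"dz": 0,"turn": 0,"fingers": 8}]'

```text
time: 19.35
position: [554.1, 38.7, 249.2]
ee_rot: [[-1.0, 0.009, 0.006], [0.009, 0.996, 0.089], [-0.005, 0.089, -0.996]]
wrist_force: [0.3, -0.6, -0.3]
grip_width: 16.2
```

move_arm --deltas '[{"dx": 0,"dy": 0,"dz": 0,"turn": 0,"fingers": 8},{"dx": 0,"dy": 0,"dz": 0,"turn": 0,"fingers": 8},{"dx": -0.1,"dy": -0.4,"dz": 4.6,"turn": 0,"fingers": 8},{"dx": -0.3,"dy": -0.4,"dz": 4.6,"turn": 0,"fingers": 8},{"dx": 0,"dy": 0,"dz": 0,"turn": 0,"fingers": 8},{"dx": 0,"dy": 0,"dz": 0,"turn": 0,"fingers": 8}]' --grip_force 20

```text
time: 19.85
position: [555.3, 38.7, 240.6]
ee_rot: [[-1.0, 0.009, 0.008], [0.009, 0.996, 0.088], [-0.007, 0.089, -0.996]]
wrist_force: [-0.1, -0.5, 5.3]
grip_width: 16.4
```

move_arm --deltas '[{"dx": -0.5,"dy": -0.4,"dz": 4.5,"turn": 0,"fingers": 8},{"dx": -0.7,"dy": -0.4,"dz": 4.5,"turn": 0,"fingers": 8},{"dx": 0,"dy": 0,"dz": 0,"turn": 0,"fingers": 8},{"dx": 0,"dy": 0,"dz": 0,"turn": 0,"fingers": 8}]'

```text
time: 20.18
position: [556.4, 38.8, 231.5]
ee_rot: [[-1.0, 0.008, 0.008], [0.009, 0.996, 0.089], [-0.007, 0.089, -0.996]]
wrist_force: [0.2, 0.6, 5.3]
grip_width: 16.3
```

Run:
```python
from h import *
for n in ('side','wrist'): cam(n)
s=load('side')[2]; cv2.imwrite('pics/m8.png',cv2.resize(s[165:265,225:345],None,fx=6,fy=6,interpolation=cv2.INTER_CUBIC))
# numeric: chrome pixels (bright, low saturation) tail/ring row trend in the side view
h=cv2.cvtColor(s,cv2.COLOR_BGR2HSV); m=(h[...,1]<50)&(h[...,2]>110)
for c in range(248,318,4):
    r=np.flatnonzero(m[215:262,c])+215; print(c,(r.min(),r.max()) if len(r) else None,end=' ')
```

```text
248 None 252 (np.int64(245), np.int64(250)) 256 (np.int64(239), np.int64(253)) 260 (np.int64(249), np.int64(254)) 264 (np.int64(241), np.int64(253)) 268 (np.int64(241), np.int64(249)) 272 (np.int64(246), np.int64(253)) 276 (np.int64(247), np.int64(254)) 280 (np.int64(247), np.int64(255)) 284 (np.int64(248), np.int64(256)) 288 (np.int64(249), np.int64(257)) 292 None 296 None 300 (np.int64(254), np.int64(260)) 304 (np.int64(254), np.int64(261)) 308 (np.int64(255), np.int64(261)) 312 (np.int64(256), np.int64(257)) 316 None
```

The spanner pivots smoothly in the pads at a steady 5 N. Continuing to about 30°.

move_arm --deltas '[{"dx": -0.9,"dy": -0.4,"dz": 4.5,"turn": 0,"fingers": 8},{"dx": -1.1,"dy": -0.4,"dz": 4.5,"turn": 0,"fingers": 8},{"dx": -1.3,"dy": -0.4,"dz": 4.4,"turn": 0,"fingers": 8},{"dx": -1.4,"dy": -0.4,"dz": 4.3,"turn": 0,"fingers": 8},{"dx": -1.7,"dy": -0.4,"dz": 4.3,"turn": 0,"fingers": 8},{"dx": -1.8,"dy": -0.4,"dz": 4.2,"turn": 0,"fingers": 8},{"dx": 0,"dy": 0,"dz": 0,"turn": 0,"fingers": 8},{"dx": 0,"dy": 0,"dz": 0,"turn": 0,"fingers": 8}]'

```text
time: 20.95
position: [564.1, 38.6, 204.8]
ee_rot: [[-1.0, 0.009, 0.006], [0.009, 0.996, 0.089], [-0.005, 0.089, -0.996]]
wrist_force: [-0.5, 0.5, 4.5]
grip_width: 16.6
```

move_arm --deltas '[{"dx": -2,"dy": -0.4,"dz": 4.1,"turn": 0,"fingers": 8},{"dx": -2.2,"dy": -0.4,"dz": 4,"turn": 0,"fingers": 8},{"dx": -2.3,"dy": -0.4,"dz": 3.9,"turn": 0,"fingers": 8},{"dx": -2.4,"dy": -0.3,"dz": 3.8,"turn": 0,"fingers": 8},{"dx": 0,"dy": 0,"dz": 0,"turn": 0,"fingers": 8},{"dx": 0,"dy": 0,"dz": 0,"turn": 0,"fingers": 8}]'

```text
time: 21.45
position: [572.9, 38.4, 188.6]
ee_rot: [[-1.0, 0.009, 0.005], [0.009, 0.996, 0.089], [-0.004, 0.089, -0.996]]
wrist_force: [-0.2, 0.0, 5.8]
grip_width: 16.2
```

move_arm --deltas '[{"dx": 0,"dy": 0,"dz": 0,"turn": 0,"fingers": 24},{"dx": 0,"dy": 0,"dz": 0,"turn": 0,"fingers": 50},{"dx": 0,"dy": 0,"dz": 0,"turn": 0,"fingers": 80},{"dx": 0,"dy": 0,"dz": 0,"turn": 0,"fingers": 80},{"dx": 0,"dy": 0,"dz": 0,"turn": 0,"fingers": 80},{"dx": 10,"dy": 0,"dz": 0,"turn": 0,"fingers": 80},{"dx": 20,"dy": 0,"dz": 0,"turn": 0,"fingers": 80},{"dx": 25,"dy": 0,"dz": 0,"turn": 0,"fingers": 80},{"dx": 25,"dy": 0,"dz": 0,"turn": 0,"fingers": 80},{"dx": 20,"dy": 0,"dz": 0,"turn": 0,"fingers": 80},{"dx": 10,"dy": 0,"dz": 0,"turn": 0,"fingers": 80},{"dx": 0,"dy": 0,"dz": 0,"turn": 0,"fingers": 80}]'

```text
time: 22.45
position: [460.8, 39.7, 188.1]
ee_rot: [[-1.0, 0.009, 0.004], [0.009, 0.996, 0.089], [-0.003, 0.089, -0.996]]
wrist_force: [-0.8, -0.6, -0.3]
grip_width: 80.1
```

move_arm --deltas '[{"dx": 0,"dy": 0,"dz": 0,"turn": 0,"fingers": 80},{"dx": 0,"dy": 0,"dz": 0,"turn": 0,"fingers": 80},{"dx": 0,"dy": 0,"dz": 0,"turn": 0,"fingers": 80},{"dx": 0,"dy": 0,"dz": 0,"turn": 0,"fingers": 80},{"dx": 0,"dy": 0,"dz": 0,"turn": 0,"fingers": 80},{"dx": 0,"dy": 0,"dz": 0,"turn": 0,"fingers": 80},{"dx": 0,"dy": 0,"dz": 0,"turn": 0,"fingers": 80},{"dx": 0,"dy": 0,"dz": 0,"turn": 0,"fingers": 80},{"dx": 0,"dy": 0,"dz": 0,"turn": 0,"fingers": 80},{"dx": 0,"dy": 0,"dz": 0,"turn": 0,"fingers": 80},{"dx": 0,"dy": 0,"dz": 0,"turn": 0,"fingers": 80},{"dx": 0,"dy": 0,"dz": 0,"turn": 0,"fingers": 80}]'

```text
time: 23.45
position: [462.8, 39.4, 188.2]
ee_rot: [[-1.0, 0.009, 0.005], [0.009, 0.996, 0.089], [-0.004, 0.089, -0.996]]
wrist_force: [0.6, -0.5, 0.8]
grip_width: 79.7
```

move_arm --deltas '[{"dx": 0,"dy": 0,"dz": 0,"turn": 0,"fingers": 80},{"dx": 0,"dy": 0,"dz": 0,"turn": 0,"fingers": 80},{"dx": 0,"dy": 0,"dz": 0,"turn": 0,"fingers": 80},{"dx": 0,"dy": 0,"dz": 0,"turn": 0,"fingers": 80},{"dx": 0,"dy": 0,"dz": 0,"turn": 0,"fingers": 80},{"dx": 0,"dy": 0,"dz": 0,"turn": 0,"fingers": 80},{"dx": 0,"dy": 0,"dz": 0,"turn": 0,"fingers": 80},{"dx": 0,"dy": 0,"dz": 0,"turn": 0,"fingers": 80},{"dx": 0,"dy": 0,"dz": 0,"turn": 0,"fingers": 80},{"dx": 0,"dy": 0,"dz": 0,"turn": 0,"fingers": 80},{"dx": 0,"dy": 0,"dz": 0,"turn": 0,"fingers": 80},{"dx": 0,"dy": 0,"dz": 0,"turn": 0,"fingers": 80}]'

```text
time: 24.45
position: [462.8, 39.4, 188.2]
ee_rot: [[-1.0, 0.009, 0.005], [0.009, 0.996, 0.089], [-0.004, 0.089, -0.996]]
wrist_force: [0.2, 0.1, -0.0]
grip_width: 80.1
```

Run:
```python
from h import *
import time
F=[]
for i in range(6): F.append(cam('side')['frame'].astype(int))
for i in range(1,6):
    d=np.abs(F[i]-F[0])[150:330,220:320].max(2); print(i,(d>40).sum(),d.max())
s=F[-1].astype(np.uint8); cam('top'); t=load('top')[2]
cv2.imwrite('pics/m9.png',np.hstack([cv2.resize(s[160:310,210:330],(440,550),interpolation=cv2.INTER_CUBIC),np.vstack([cv2.resize(t[130:330,160:500],(360,212)),cv2.resize(s[:,130:450],(360,338))])]))
plan([0,0,0])
```

```text
1 0 18
2 0 19
3 0 19
4 0 21
5 0 20
t 24.8 pos [462.8  39.5 188.2] yaw 179.47 deltas [463.2 -60.1 181.6] turn None (turn first: None ) F [-0.2 -0.5 -0.4] w 80.1
```

View pics/m9.png

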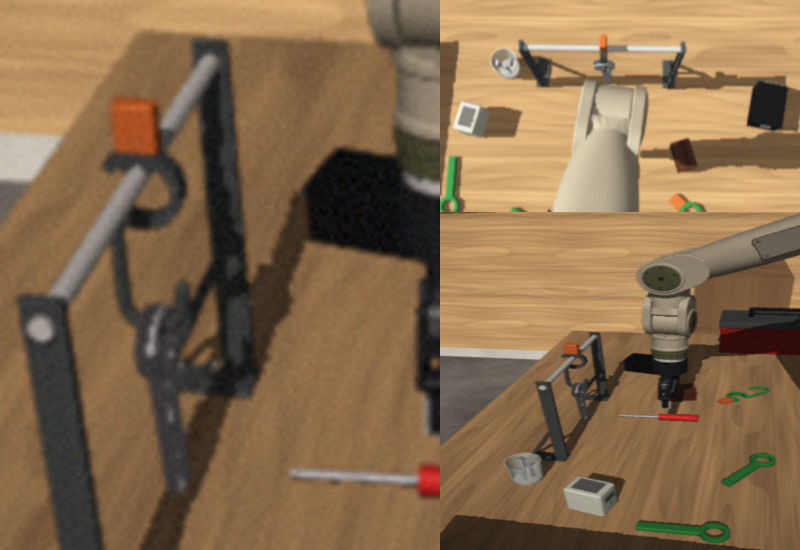

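The spanner hangs vertically by its ring from the hook, and the hook hangs on the rod. Six frames over 0.25 s show no motion, the robot is clear, and the bystanders look undisturbed. Handing in.

```bash
python3 -c "
from plant import job
print(job.finish_job())"
```

```text
the job is handed in; nothing more can be done
None
```

The job is handed in at about 25 s of the allowed 67 s: the hook hangs by its C on the rail, and the chrome spanner hangs by its ring from the hook's lower end. I hung the hook near the rail's middle and let go of it before picking up the spanner. I then lowered the ring over the hook's tip, eased the spanner down about 35° and let go.

**Last checks:** Six side-camera frames over 0.25 s showed no movement, and the gripper had been about 100 mm back for 2 s with nothing registering on it. The charger, bin, cup, screwdriver and green look-alikes looked undisturbed by eye. The largest wrist force I read was about 6 N.

**What went wrong or disagreed:**
- **Tool tilt:** joint 6 reached its 180° limit once after the hook was released. That left the tool tilted 5° from then on. I turned the grip half round and allowed for the tilt in every later move, and the joint readings I took stayed within range.
- **Hook angle:** with only the hook hanging, its lower end sat about 3 mm nearer the robot than the model predicted, so it hung roughly 1.5° off vertical. I aimed the ring to match.

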